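# Lock the bench scale and snap the lid onto the bead tin

### The arm

A 6-joint arm with a two-finger parallel gripper is mounted at the origin on the work surface. World frame = base frame: x ahead of the robot, y to its left, z up, the work surface at z = 0. Lengths are in mm, angles in rad, forces in N, time in s.
With the tool pointing down it reaches from about 400 to 925 mm from the base axis. Payload 12.5 kg.
Tool frame: the origin (TCP) lies where the fingers leave the gripper's body, on its centre line; the fingertips stand 78 mm ahead of it and the grasp point (between the pads) lies 59 mm ahead of it (env.tip_extent is the distance from the TCP to the fingertips, in mm); z points along the fingers, y is the direction in which the jaws open and shut (so a half turn about z gives the same grasp; the last joint's range is limited). The gripper opens to 95 mm and grips with 3 to 60 N. Pads are 20 mm wide; open, the fingers measure 119 mm over their backs; the gripper's body (75 mm by 180 mm) begins 59 mm behind the grasp point.
Start: joints at [1.195, 0.491, 1.559, -0, 1.092, -0.106], TCP at [166.566, 602.406, 292.261] pointing down, gripper open.
Joint ranges: [-3.1, 3.1], [-0.84, 2.19], [0.05, 2.79], [-1.13, 4.28], [0.06, 2.93], [-2.69, 2.69]. Speed limits (rad/s): [2.22, 2.22, 2.79, 3.14, 3.14, 3.14].

### API

Orientations are given as [roll, pitch, yaw] about the fixed x, y, z axes, in that order (R = Rz(yaw) Ry(pitch) Rx(roll)).
In Python, from cell import env gives the robot as it stands. The module is installed in compiled form; this text tells all that it offers.
- The arm moves only by the tool play_rows, never from a script. Its argument "targets" is a list of rows, each an object with "linear": the shift along the tool's x, y, z in mm, a list of three; "turn": the turn about the tool's z in rad. A call has 1 to 20 rows; each row is the pose to reach, as a shift and turn from the pose commanded when the call began, along the tool's axes at that moment; what a row does not reach only later rows make up. A row lasts 1/8 s, in which the tool goes at most 62.5 mm and 10.7 degrees, less where a joint would pass 70% of its speed; a pose out of reach is approached as far as the arm can. A call with a gripper value outside its range is refused whole. "hand" is the finger opening in mm, from 0 to 95.1, set as the call begins (left out, the last holds). The fingers move at their own pace and stop on an object; the grip force is fixed at half the most. Time passes only in rows, so rows that repeat a pose let the fingers close. It gives the time, the measured TCP pose, the force and the opening at its end, in the units of the state.
- env.state(): the state, without advancing time (a new reading comes with each control period).
- env.read_camera(name): name is "scene" or "top" or "wrist"; returns (picture, depth): 420x560x3 uint8, red, green, blue; 420x560 float32, mm along the optical axis (not along the pixel's ray), 0 where there is no reading.
- env.camera_params(name): a dict with "fx", "fy", "cx", "cy" (pixels), "k1" (the pictures are not rectified: a ray, as slopes to the right and down, at radius r is drawn at 1 + k1 r^2 times it, then the intrinsics apply), "R" (3x3) and "t" (3): a world point X has camera coordinates R X + t. Camera axes: x right, y down, z forward; pixel columns grow to the right and rows downward; lengths in mm; the calibration is good to about 2 mm. A picture is of the moment at which its call begins: read the wrist's pose just before it. camera_params takes no time and is no camera call; for the wrist camera it gives the pose at the moment of the call.
- env.job_done(): hands the job in, once; it reports no verdict.
The state is a dict: "t": time; "joints": joint angles; "qvel": joint speeds; "tau": joint torques, N m; "eef_pos": TCP position; "tcp_rot": TCP orientation; "ft_force": force on the tool from outside, world axes, zero at the start; "moment": the same for the moment, N m; "opening": opening from 0.0 (shut) to 1.0 (fully open).
Only numpy, scipy, OpenCV 4.12 (cv2) and the standard library are available. Lean on these libraries where they do the work, as an engineer would, in place of code of your own. Each camera call takes 0.05 s, during which the arm holds its last target.

### The job

The bead tin on the bench scale has been weighed: turn the scale's black arrest knob clockwise as far as it goes, so that its steel tongue locks the weighing pan, and only then press the lid squarely onto the tin until it gives, lies flat on the rim and both side clips have snapped over its edges. Never push the pan down while it is unlocked, and leave everything else on the bench where it is. Finish while still holding on: the program ends with the robot pressing the closed lid firmly down (about 10 N), not letting go.

Things in the scene. Friction and masses are not known exactly. Their poses are not given: they have to be found in the camera images.
- lid: Loose lid, lying level on the bench. Aluminium plate 104 (x) x 74 (y) x 4 mm, under it a black plug 86 x 56 x 6 mm, on its top centre an upright wooden grip bar 46 (x) x 14 (y) x 40 mm. Origin: centre of the plug's underside, z up; plate from z = 6 to 10, bar from 10 to 50 mm. Same after a half turn. 80 to 170 g (hidden).
- tin: Open aluminium tin with beads, fixed on the scale's pan: 100 (x) x 70 (y) x 50 mm high, mouth 92 x 62 mm (lid's plug has 3 mm to spare each side). Origin: centre of its underside, 48 mm above the bench, z up. It can stand at any modest yaw. Lid home: plate flat on the rim, lid origin 44 mm above the tin's, centred, long sides parallel.
- tin_rim (a point): Centre of the tin's mouth, level with its rim, 98 mm above the bench; axes as the tin. The descending lid meets the clips' slopes with its origin about 8 mm above this point, spreads them with a push rising to some 8 to 15 N at about 1 mm above it, then the resistance falls suddenly; 6 mm below this point the lid is home.
- clip_left (a joint): Sprung steel clip at the middle of the tin's +y long side, 24 mm wide, 40 mm from the tin's centre, up to 67 mm above the tin's underside; its nose overhangs the edge of the seated lid by 3 mm. Value: outward movement in m; 0 at rest (also when snapped over the lid), about 0.003 while the lid's edge passes, at most 0.007.
- clip_right (a joint): The same clip on the tin's -y long side: outward movement in m.
- pan (a joint): The scale's pan (steel plate 130 x 120 x 8 mm, underside 40 mm above the bench) with the tin: downward travel in m on a soft spring (250 N/m). About 0 at rest; pushed while unlocked it sinks up to 0.014, and beyond 0.008 the scale is harmed. Locked, it stops on the tongue after about 0.002.
- knob (a joint): The scale's arrest knob: angle in rad, growing clockwise seen from above. Starts at 0 to 0.3 (free, the tongue clear of the pan). At 1.4, its end stop, the tongue lies square under the pan's edge: locked (fully turned from 1.2 on). It stays where it is left (friction 0.06 N m).
- knob_grip (a point): Grip point on the knob's vertical axis, 64 mm above the bench, 130 mm from the tin's centre towards its +y side. Black upright bar 42 (point's x) x 14 (y) mm, from 25 mm below (on a hub 40 mm across) to 18 mm above this point. The point turns with the knob; its x runs along the bar and the steel tongue (18 mm wide, reaching 90 mm from the axis, top 25 mm below this point).
- bead_mould: Bystander: brass bead mould block, 60 x 45 x 18 mm. Origin at the centre of its underside. Leave it alone.
- bowl: Bystander: white ceramic bowl, 70 mm across, 32 mm high. Origin at the centre of its underside. Leave it alone.
- paddle: Bystander: flat paddle with a wooden handle, lying, 200 mm long. Leave it alone.
- jar: Bystander: glass jar with a steel cap, 68 mm across, 85 mm high. Origin at the centre of its underside. Leave it alone.
- rod_pot: Bystander: clay pot, 88 mm across and 100 mm high, with glass rods standing in it up to 220 mm high. Origin at the centre of its underside. Leave it alone.
- mandrel_block: Bystander: wooden block 60 x 100 x 30 mm with thin steel mandrels up to 130 mm high. Origin at the centre of its underside. Leave it alone.
- tweezers: Bystander: steel tweezers, lying, 150 mm long, 8 mm high. Origin at the centre of its underside. Leave it alone.
There are look-alikes about, which are no part of the job. What is shaped like the lid but green or pink is not meant.

How it is judged (in metres and radians):
On the way, in this order (a step that is already met when the one before it is completed fails the run):
1. the arrest knob is turned clockwise to its stop, before the lid is snapped on (value of joint knob above 1.2 rad and not (z of lid in the frame of tin between 0.041 and 0.0465 m and horizontal distance between lid and tin below 0.006 m and angle between the x axis of lid and the x axis of tin, either way round below 0.1 rad and angle between the z axis of lid and the z axis of tin, either way round below 0.06 rad and value of joint each of clip_left, clip_right below 0.002 m)), for 0.2 s.
2. the lid is flat on the tin's rim with both clips snapped over it, pan locked (z of lid in the frame of tin between 0.041 and 0.0465 m and horizontal distance between lid and tin below 0.006 m and angle between the x axis of lid and the x axis of tin, either way round below 0.1 rad and angle between the z axis of lid and the z axis of tin, either way round below 0.06 rad and value of joint each of clip_left, clip_right below 0.002 m and value of joint knob above 1.2 rad), for 0.2 s.
At the end, for the whole second after the job is handed in: For the last second: knob beyond 1.2 rad; lid on the rim (origin 41 to 46.5 mm above the tin's), within 6 mm and 0.10 rad, level to 0.06 rad; both clips within 2 mm of rest; pan sunk under 8 mm; robot touching the lid, lid pressed on the tin with over 5 N, still (all of step 2 and value of joint pan below 0.008 m and contact force between lid and tin above 5 N and contact force between any of the fingers, the arm and lid above 2 N and linear speed of lid below 0.02 m/s); the arm keeps its last pose, push and grip.
It fails at once if the weighing pan is pushed down more than 8 mm (value of joint pan above 0.008 m).
It fails at once if a bystander is moved more than 30 mm (distance of any of bead_mould, bowl, paddle, jar, rod_pot, mandrel_block, tweezers from where it was at the start of the episode above 0.03 m).
It also fails if it takes over 61 s, if anything falls off the work surface, if the arm or the gripper's body presses on something with over 40 N, if the wrist force passes 120 N, or if a joint passes its speed limit or range.

## Working session

There is one attempt and no reset: what is moved stays moved. The work goes in short steps, Python scripts to look and compute and a tool call to move; the robot and the scene stay as the last step left them, time stands still between calls to the robot, and variables do not carry over. Pictures are saved under pics/ and viewed, and the job is handed in when it is done.

Besides the shell and the picture viewer there is one more tool, called after "Call:" in YAML: its name, and indented under it one key for each argument. play_rows: Moves the arm, as the interface text tells. Its arguments: {"type":"object","properties":{"targets":{"type":"array","items":{"type":"object","properties":{"linear":{"type":"array","items":{"type":"number"}},"turn":{"type":"number"}}}},"hand":{"type":"number"}},"required":["targets"]}

```bash
mkdir -p pics
cat > h.py <<'E'
import numpy as np, cv2
from cell import env
def snap(name,fn):
    p=env.camera_params(name); im,d=env.read_camera(name)
    cv2.imwrite(f'pics/{fn}.png',im[:,:,::-1]); np.savez(f'pics/{fn}.npz',im=im,d=d,**{k:np.array(v) for k,v in p.items()})
    return im,d,p
def load(fn): 
    z=np.load(f'pics/{fn}.npz'); return z['im'],z['d'],z
def world(p,d):
    h,w=d.shape; u,v=np.meshgrid(np.arange(w),np.arange(h))
    K=np.array([[float(p['fx']),0,float(p['cx'])],[0,float(p['fy']),float(p['cy'])],[0,0,1]])
    pts=np.stack([u,v],-1).reshape(-1,1,2).astype(np.float64)
    n=cv2.undistortPoints(pts,K,np.array([float(p['k1']),0,0,0])).reshape(h,w,2)
    X=np.dstack([n*d[...,None],d]).reshape(-1,3)-np.array(p['t'])
    W=(X@np.array(p['R'])).reshape(h,w,3); W[d<=0]=np.nan
    return W
E
python3 - <<'E'
from h import *
for n in ['scene','top']: snap(n,n+'0')
print(env.state())
for n in ['scene','top','wrist']: print(env.camera_params(n))
E
```

```text
{'t': 0.1, 'joints': array([ 1.19539676e+00,  4.91483924e-01,  1.55938062e+00, -2.67314813e-05,
        1.09173096e+00, -1.05624267e-01]), 'qvel': array([ 0.00182028, -0.00229786,  0.00071022,  0.00051892, -0.00065659,
       -0.00095018]), 'tau': array([ 1.92234125e-03, -6.13615823e+01, -2.58604914e+01,  6.93305489e-02,
        4.70457331e-02, -5.46017282e-05]), 'eef_pos': array([166.51639668, 602.26161535, 291.73240965]), 'tcp_rot': array([-3.14059288e+00, -8.21516632e-05,  2.87182965e+00]), 'ft_force': array([-0.81955467,  0.37630292, -0.85464805]), 'moment': array([ 0.02762802,  0.02675274, -0.01380458]), 'opening': 0.9986591150693724}
{'fx': 394.1213529759763, 'fy': 394.1213529759763, 'cx': 275.81151582452947, 'cy': 206.19828857166857, 'k1': -0.06643204335699157, 'R': array([[-0.72910007,  0.68440391,  0.00209148],
       [ 0.59327188,  0.63353423, -0.49665164],
       [-0.34123535, -0.36086793, -0.86794745]]), 't': array([ 406.76719412, -286.67179947, 1314.82839487])}
{'fx': 392.946124528205, 'fy': 392.946124528205, 'cx': 278.4287445278963, 'cy': 210.62789797114496, 'k1': 0.0369315437825798, 'R': array([[-0.0034709 , -0.9999175 , -0.01236709],
       [-0.99661408,  0.00447485, -0.08209967],
       [ 0.08214824,  0.01204025, -0.99654739]]), 't': array([   4.12432193,  543.85630488, 1059.63058298])}
{'fx': 355.9851622972616, 'fy': 355.9851622972616, 'cx': 275.60957044576645, 'cy': 213.47669349374684, 'k1': -0.018131649458071386, 'R': array([[ 2.66027437e-01,  9.63965050e-01, -8.86442719e-04],
       [ 9.22617474e-01, -2.54350010e-01,  2.89970806e-01],
       [ 2.79296256e-01, -7.79580380e-02, -9.57035081e-01]]), 't': array([-624.30980417,  -33.72900447,  391.90471222])}
```

View pics/scene0.png

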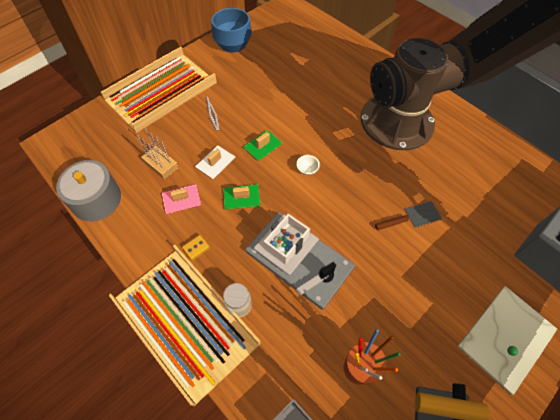

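View pics/top0.png

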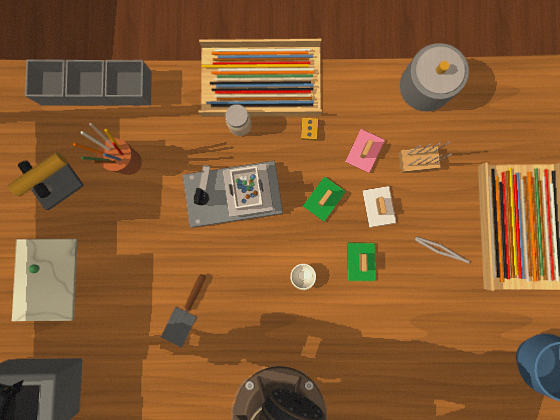

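Lid candidates in the top image are the pale plate (380,207), the green ones (324,198) and (362,262), and the pink one (366,150). The pale aluminium plate fits the description, so I'll check it in a close crop along with the scale.

Run:
```python
from h import *
im,d,p=load('top0')
a=cv2.resize(im[130:300,170:430],None,fx=3,fy=3,interpolation=cv2.INTER_CUBIC)
cv2.imwrite('pics/c1.png',a[:,:,::-1])
W=world(p,d)
for (u,v) in [(380,207),(381,205),(324,198),(362,262),(366,150),(247,190),(203,180),(200,197),(303,276),(237,120),(310,128),(420,158),(440,250),(200,300),(117,150)]: print((u,v),W[v,u].round())
```

```text
(380, 207) [ 550. -270.   48.]
(381, 205) [ 556. -273.   48.]
(324, 198) [ 575. -121.   48.]
(362, 262) [nan nan nan]
(366, 150) [ 705. -235.   51.]
(247, 190) [598.  86.  49.]
(203, 180) [627. 207.  39.]
(200, 197) [576. 207.  76.]
(303, 276) [364. -65.   4.]
(237, 120) [778. 109.  88.]
(310, 128) [776. -87.  19.]
(420, 158) [ 666. -354.  121.]
(440, 250) [ 435. -443.   -2.]
(200, 300) [299. 219.  -1.]
(117, 150) [683. 394. 155.]
```

View pics/c1.png

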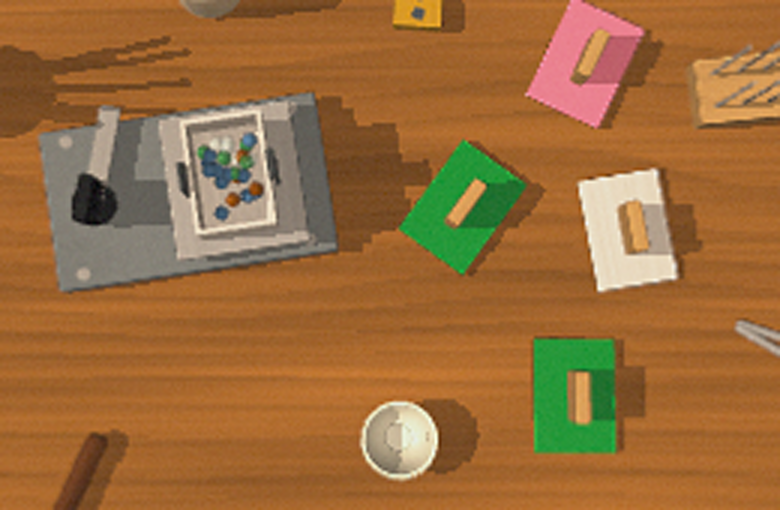

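```bash
cat > m.py <<'E'
from h import *
def rect(W,mask,name):
    m=mask.astype(np.uint8); n,l,st,c=cv2.connectedComponentsWithStats(m)
    i=1+np.argmax(st[1:,4]); P=W[l==i]
    r=cv2.minAreaRect(P[:,:2].astype(np.float32)); 
    b=cv2.boxPoints(r); e=[b[1]-b[0],b[2]-b[1]]; L=max(e,key=np.linalg.norm)
    print(name,len(P),'ctr',np.round(r[0],1),'size',np.round(r[1],1),'yaw',round(float(np.arctan(L[1]/L[0])),3),'z',np.round(np.nanmedian(P[:,2]),1))
def box(W,x0,x1,y0,y1,z0,z1): return (W[...,0]>x0)&(W[...,0]<x1)&(W[...,1]>y0)&(W[...,1]<y1)&(W[...,2]>z0)&(W[...,2]<z1)
E
python3 - <<'E'
from m import *
for n in ['top0','scene0']:
    im,d,p=load(n); W=world(p,d)
    rect(W,box(W,480,620,-330,-210,6,15),'plate'); rect(W,box(W,480,620,-330,-210,38,58),'bar')
    rect(W,box(W,480,720,20,170,92,103),'rim')
    rect(W,box(W,480,720,20,170,105,125),'clips')
    rect(W,box(W,480,720,150,260,70,95),'knob')
    rect(W,box(W,480,720,150,260,30,48)&(np.abs(W[...,2]-39)<6),'tongue')
    rect(W,box(W,480,720,20,170,40,54),'pan')
E
```

```text
plate 826 ctr [ 556.4 -275.6] size [103.3  73.7] yaw 0.171 z 9.7
bar 98 ctr [ 555.9 -275.6] size [44.2 14.3] yaw 0.151 z 48.6
rim 218 ctr [599.7  85.3] size [100.7  69.8] yaw 0.151 z 97.5
clips 31 ctr [593.5 122.6] size [23.4  7. ] yaw 0.051 z 111.2
knob 96 ctr [579.9 212.9] size [14.7 40.1] yaw -0.117 z 81.9
tongue 232 ctr [615.2 204.1] size [ 24.  107.6] yaw -0.045 z 38.7
pan 927 ctr [599.7  85.5] size [130.3 120.1] yaw 0.15 z 48.1
plate 492 ctr [ 555.5 -278.4] size [104.2  73.5] yaw 0.158 z 9.7
bar 72 ctr [ 555.4 -279.1] size [44.9 14.5] yaw 0.216 z 48.0
rim 239 ctr [598.7  82.6] size [101.9  71.3] yaw 0.147 z 97.0
clips 35 ctr [604.6  46. ] size [24.9  7.5] yaw 0.132 z 109.5
knob 103 ctr [580.3 212. ] size [14.6 42.7] yaw -0.203 z 80.6
tongue 273 ctr [615.4 206.8] size [ 24.9 107.8] yaw -0.305 z 38.8
pan 789 ctr [599.6  82.9] size [130.3 120.3] yaw 0.143 z 47.3
```

```bash
cat > go.py <<'E'
import sys
from m import *
from scipy.spatial.transform import Rotation as Ro
def go(x,y,z,yaw):
    s=env.state(); R=Ro.from_euler('xyz',s['tcp_rot']); 
    d=R.inv().apply(np.array([x,y,z])-s['eef_pos'])
    cur=s['tcp_rot'][2]; t=-((yaw-cur+np.pi)%(2*np.pi)-np.pi)
    print('t',round(s['t'],2),'pos',s['eef_pos'].round(1),'rot',s['tcp_rot'].round(4),'q',s['joints'].round(2),'f',s['ft_force'].round(1),'m',s['moment'].round(2),'op',round(s['opening'],3)); print('linear',d.round(1),'turn',round(t,3))
if __name__=='__main__': go(*map(float,sys.argv[1:5]))
E
python3 go.py 580 212.5 230 2.97
```

```text
t 0.1 pos [166.5 602.3 291.7] rot [-3.1406e+00 -1.0000e-04  2.8718e+00] q [ 1.2   0.49  1.56 -0.    1.09 -0.11] f [-0.8  0.4 -0.9] m [ 0.03  0.03 -0.01] op 0.999
linear [-502.4 -265.4   62. ] turn -0.098
```

Call:
play_rows:
  targets:
    - {"linear": [-15, -8, 2], "turn": 0}
    - {"linear": [-45, -24, 6], "turn": -0.01}
    - {"linear": [-85, -45, 10], "turn": -0.02}
    - {"linear": [-125, -66, 15], "turn": -0.025}
    - {"linear": [-165, -87, 20], "turn": -0.03}
    - {"linear": [-205, -108, 25], "turn": -0.04}
    - {"linear": [-245, -130, 30], "turn": -0.05}
    - {"linear": [-285, -151, 35], "turn": -0.055}
    - {"linear": [-325, -172, 40], "turn": -0.06}
    - {"linear": [-365, -193, 45], "turn": -0.07}
    - {"linear": [-405, -214, 50], "turn": -0.08}
    - {"linear": [-440, -232, 54], "turn": -0.09}
    - {"linear": [-470, -248, 58], "turn": -0.098}
    - {"linear": [-490, -259, 61], "turn": -0.098}
    - {"linear": [-500, -264, 62], "turn": -0.098}
    - {"linear": [-502, -265.4, 62], "turn": -0.098}
    - {"linear": [-502.4, -265.4, 62], "turn": -0.098}
  hand: 60

```text
t: 2.22
eef_pos: [579.6, 213.2, 230.4]
tcp_rot: [3.141, -0.0, 2.97]
ft_force: [0.0, -0.3, -0.0]
opening: 0.629
```

```bash
python3 - <<'E'
from h import *
im,d,p=snap('wrist','w1')
E
python3 go.py 580 212.5 127 2.97
```

```text
t 2.27 pos [579.6 213.4 230.4] rot [3.1414e+00 1.0000e-04 2.9706e+00] q [ 0.25  0.55  1.64  0.    0.95 -1.15] f [ 0.6 -0.9 -0.3] m [0.   0.03 0.  ] op 0.632
linear [ -0.5  -0.8 103.4] turn 0.001
```

View pics/w1.png

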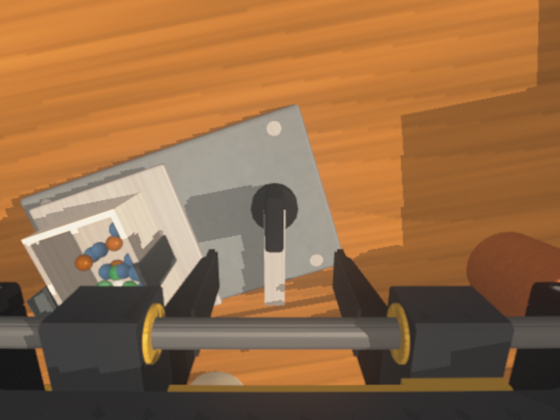

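The wrist view shows the knob bar at (275,225), lined up with the tool's x axis and centred between the fingers. The tin is lower left. I'll refine the numbers from depth.

Run:
```python
from m import *
im,d,p=load('w1'); W=world(p,d); print(p['R'],p['t'])
rect(W,box(W,480,720,170,260,70,95),'knob')
rect(W,box(W,480,720,170,260,34,44),'tongue')
rect(W,box(W,480,720,20,170,40,54),'pan')
rect(W,box(W,480,720,20,170,92,103),'rim')
```

```text
[[ 1.69838306e-01  9.85471928e-01  1.70111685e-04]
 [ 9.43112149e-01 -1.62587993e-01  2.90007962e-01]
 [ 2.85822364e-01 -4.90940265e-02 -9.57024218e-01]] [-308.26877555 -527.42651687  177.57342577]
knob 1104 ctr [579.5 211.4] size [13.8 41. ] yaw -0.169 z 81.8
tongue 2016 ctr [614. 206.] size [ 38.5 110.7] yaw -0.159 z 38.7
pan 5784 ctr [584.   82.8] size [ 99.9 116.6] yaw -1.423 z 48.1
rim 2419 ctr [579.4  80.2] size [61.9 84.5] yaw -1.454 z 97.7
```

Call:
play_rows:
  targets:
    - {"linear": [0, -1, 10], "turn": 0}
    - {"linear": [0, -1, 30], "turn": 0}
    - {"linear": [0, -1, 50], "turn": 0}
    - {"linear": [0, -1, 70], "turn": 0}
    - {"linear": [0, -1, 85], "turn": 0}
    - {"linear": [0, -1, 95], "turn": 0}
    - {"linear": [0, -1, 102], "turn": 0}
    - {"linear": [0, -1, 104], "turn": 0}
    - {"linear": [0, -1, 104], "turn": 0}

```text
t: 3.4
eef_pos: [580.0, 211.8, 126.5]
tcp_rot: [3.141, 0.0, 2.97]
ft_force: [-0.5, 0.1, 0.3]
opening: 0.631
```

Call:
play_rows:
  targets:
    - {"linear": [0, 0, 0], "turn": 0}
    - {"linear": [0, 0, 0], "turn": 0}
    - {"linear": [0, 0, 0], "turn": 0}
    - {"linear": [0, 0, 0], "turn": 0}
    - {"linear": [0, 0, 0], "turn": 0}
    - {"linear": [0, 0, 0], "turn": 0}
  hand: 5

```text
t: 4.15
eef_pos: [579.9, 211.9, 126.2]
tcp_rot: [3.141, 0.0, 2.97]
ft_force: [0.8, 1.2, -0.3]
opening: 0.143
```

```bash
python3 go.py 580 212.2 126.4 1.67
```

```text
t 4.15 pos [579.9 211.9 126.2] rot [3.1413e+00 1.0000e-04 2.9698e+00] q [ 0.24  0.68  1.72  0.    0.74 -1.16] f [ 0.8  1.2 -0.3] m [ 0.3  -0.02  0.02] op 0.143
linear [-0.   0.3 -0.2] turn 1.3
```

Call:
play_rows:
  targets:
    - {"linear": [0, 0, 0], "turn": 0.05}
    - {"linear": [0, 0, 0], "turn": 0.15}
    - {"linear": [0, 0, 0], "turn": 0.25}
    - {"linear": [0, 0, 0], "turn": 0.35}
    - {"linear": [0, 0, 0], "turn": 0.45}
    - {"linear": [0, 0, 0], "turn": 0.55}
    - {"linear": [0, 0, 0], "turn": 0.65}
    - {"linear": [0, 0, 0], "turn": 0.75}
    - {"linear": [0, 0, 0], "turn": 0.85}
    - {"linear": [0, 0, 0], "turn": 0.95}
    - {"linear": [0, 0, 0], "turn": 1.05}
    - {"linear": [0, 0, 0], "turn": 1.12}
    - {"linear": [0, 0, 0], "turn": 1.18}
    - {"linear": [0, 0, 0], "turn": 1.22}
    - {"linear": [0, 0, 0], "turn": 1.24}
    - {"linear": [0, 0, 0], "turn": 1.25}
    - {"linear": [0, 0, 0], "turn": 1.26}
    - {"linear": [0, 0, 0], "turn": 1.26}

```text
t: 6.4
eef_pos: [579.8, 211.8, 126.3]
tcp_rot: [3.142, 0.0, 1.711]
ft_force: [-0.4, 1.2, 0.8]
opening: 0.145
```

```bash
python3 go.py 580 212.2 126.4 1.67
python3 - <<'E'
from m import *
im,d,p=snap('wrist','w2')
E
```

```text
t 6.4 pos [579.8 211.8 126.3] rot [3.1416 0.     1.7105] q [ 0.24  0.68  1.72 -0.    0.74  0.1 ] f [-0.4  1.2  0.8] m [0.17 0.19 0.44] op 0.145
linear [ 0.4  0.2 -0.1] turn 0.041
```

View pics/w2.png

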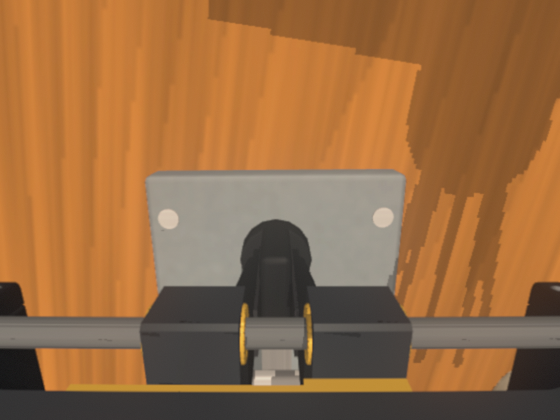

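The moment of 0.44 N m, well above the knob's friction, and the tongue running square under the pan show the knob is at its stop. Next I release it and rise.

Call:
play_rows:
  targets:
    - {"linear": [0, 0, 0], "turn": 1e-09}
    - {"linear": [0, 0, 0], "turn": 0}
    - {"linear": [0, 0, 0], "turn": 0}
    - {"linear": [0, 0, 0], "turn": 0}
  hand: 60

```text
t: 6.95
eef_pos: [579.9, 211.7, 126.2]
tcp_rot: [3.142, -0.0, 1.71]
ft_force: [-0.4, -0.3, -0.3]
opening: 0.511
```

Call:
play_rows:
  targets:
    - {"linear": [0, 0, -10], "turn": 0}
    - {"linear": [0, 0, -30], "turn": 0}
    - {"linear": [0, 0, -60], "turn": 0}
    - {"linear": [0, 0, -90], "turn": 0}
    - {"linear": [0, 0, -110], "turn": 0}
    - {"linear": [0, 0, -120], "turn": 0}
    - {"linear": [0, 0, -120], "turn": 0}

```text
t: 7.82
eef_pos: [579.9, 211.8, 246.8]
tcp_rot: [3.141, -0.0, 1.71]
ft_force: [0.0, -0.2, -0.4]
opening: 0.634
```

```bash
python3 - <<'E'
from m import *
im,d,p=snap('wrist','w3'); W=world(p,d)
rect(W,box(W,480,720,170,260,70,95),'knob')
im,d,p=snap('top','top3'); cv2.imwrite('pics/c3.png',cv2.resize(im[130:300,170:430],None,fx=3,fy=3,interpolation=cv2.INTER_CUBIC)[:,:,::-1])
E
python3 go.py 556 -277 240 0.16
```

```text
knob 998 ctr [580.1 211.5] size [13.8 42.7] yaw -1.426 z 81.7
t 7.92 pos [579.7 211.7 245.6] rot [-3.1407  0.      1.7098] q [0.24 0.53 1.63 0.   0.98 0.1 ] f [-0.5  0.5 -0.6] m [-0.07  0.01  0.03] op 0.634
linear [-480.7  -91.1    5.7] turn 1.55
```

View pics/w3.png

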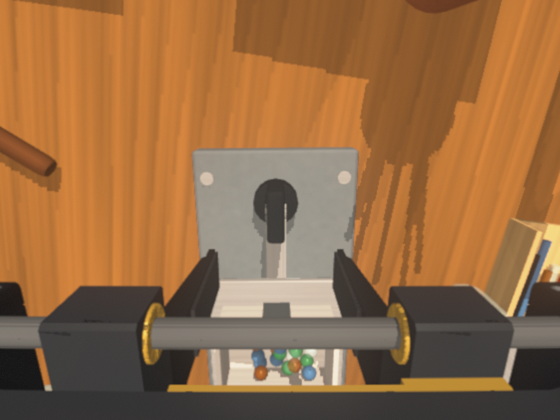

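Knob bar yaw is −1.426, against the tin's 0.15 − π/2 = −1.42, so it is at its stop. The wrist view shows the tongue under the pan edge at (278,265). Next, the lid.

Call:
play_rows:
  targets:
    - {"linear": [-15, -3, 0], "turn": 0.04}
    - {"linear": [-40, -8, 0], "turn": 0.12}
    - {"linear": [-70, -13, 1], "turn": 0.21}
    - {"linear": [-100, -19, 1], "turn": 0.31}
    - {"linear": [-130, -25, 2], "turn": 0.41}
    - {"linear": [-160, -30, 2], "turn": 0.51}
    - {"linear": [-190, -36, 2], "turn": 0.61}
    - {"linear": [-220, -42, 3], "turn": 0.71}
    - {"linear": [-250, -47, 3], "turn": 0.81}
    - {"linear": [-280, -53, 3], "turn": 0.91}
    - {"linear": [-310, -59, 4], "turn": 1.01}
    - {"linear": [-340, -64, 4], "turn": 1.11}
    - {"linear": [-370, -70, 4], "turn": 1.21}
    - {"linear": [-400, -76, 5], "turn": 1.31}
    - {"linear": [-430, -81, 5], "turn": 1.41}
    - {"linear": [-455, -86, 5], "turn": 1.49}
    - {"linear": [-472, -89, 6], "turn": 1.53}
    - {"linear": [-479, -91, 6], "turn": 1.55}
    - {"linear": [-480.7, -91, 6], "turn": 1.55}
    - {"linear": [-480.7, -91, 6], "turn": 1.55}

```text
t: 10.42
eef_pos: [556.4, -276.4, 240.2]
tcp_rot: [-3.141, 0.0, 0.161]
ft_force: [0.2, 0.3, -0.8]
opening: 0.631
```

```bash
python3 - <<'E'
from m import *
im,d,p=snap('wrist','w4'); W=world(p,d)
B=box(W,450,650,-370,-190,4,15); rect(W,B,'plate'); rect(W,box(W,480,620,-330,-210,44,54),'bar')
E
python3 go.py 556 -277 240 0.16
```

```text
plate 7504 ctr [ 555.8 -279.3] size [104.2  74.3] yaw 0.166 z 10.0
bar 882 ctr [ 556.5 -278.9] size [45.3 13.5] yaw 0.169 z 49.7
t 10.47 pos [ 556.5 -276.3  240.3] rot [-3.1414e+00 -1.0000e-04  1.6090e-01] q [-0.57  0.54  1.63  0.    0.98  0.84] f [ 0.1  0.5 -0.5] m [0.01 0.15 0.04] op 0.633
linear [-0.6  0.6  0.3] turn 0.001
```

View pics/w4.png

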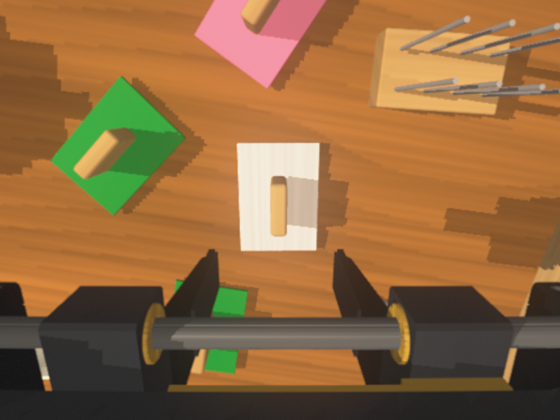

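Call:
play_rows:
  targets:
    - {"linear": [-0.7, 2.6, 10], "turn": -0.006}
    - {"linear": [-0.7, 2.6, 35], "turn": -0.006}
    - {"linear": [-0.7, 2.6, 65], "turn": -0.006}
    - {"linear": [-0.7, 2.6, 95], "turn": -0.006}
    - {"linear": [-0.7, 2.6, 118], "turn": -0.006}
    - {"linear": [-0.7, 2.6, 132], "turn": -0.006}
    - {"linear": [-0.7, 2.6, 141], "turn": -0.006}
    - {"linear": [-0.7, 2.6, 145], "turn": -0.006}
    - {"linear": [-0.7, 2.6, 146], "turn": -0.006}
    - {"linear": [-0.7, 2.6, 146], "turn": -0.006}

```text
t: 11.72
eef_pos: [556.2, -279.7, 94.7]
tcp_rot: [3.141, -0.001, 0.166]
ft_force: [0.4, -0.6, 0.6]
opening: 0.63
```

Call:
play_rows:
  targets:
    - {"linear": [0, 0, 0], "turn": 0}
    - {"linear": [0, 0, 0], "turn": 0}
    - {"linear": [0, 0, 0], "turn": 0}
    - {"linear": [0, 0, 0], "turn": 0}
    - {"linear": [0, 0, 0], "turn": 0}
    - {"linear": [0, 0, 0], "turn": 0}
  hand: 4

```text
t: 12.48
eef_pos: [556.1, -279.6, 94.2]
tcp_rot: [-3.141, 0.0, 0.166]
ft_force: [1.1, 0.5, 1.3]
opening: 0.147
```

Call:
play_rows:
  targets:
    - {"linear": [0, 0, -3], "turn": 0}
    - {"linear": [0, 0, -15], "turn": 0}
    - {"linear": [0, 0, -35], "turn": 0}
    - {"linear": [0, 0, -65], "turn": 0}
    - {"linear": [0, 0, -95], "turn": 0}
    - {"linear": [0, 0, -125], "turn": 0}
    - {"linear": [0, 0, -145], "turn": 0}
    - {"linear": [0, 0, -158], "turn": 0}
    - {"linear": [0, 0, -160], "turn": 0}
    - {"linear": [0, 0, -160], "turn": 0}

```text
t: 13.72
eef_pos: [555.9, -279.5, 253.7]
tcp_rot: [-3.141, 0.001, 0.166]
ft_force: [0.3, 0.4, -0.7]
opening: 0.145
```

```bash
python3 - <<'E'
from m import *
im,d,p=snap('wrist','w5'); W=world(p,d)
rect(W,box(W,450,650,-370,-190,160,185),'plate'); rect(W,box(W,480,620,-330,-210,190,300),'bar')
E
python3 go.py 599.5 84 254 0.15
```

```text
plate 13776 ctr [ 575.1 -276.7] size [65.2 74.3] yaw -1.406 z 169.6
bar 51497 ctr [ 567.4 -272.5] size [ 47.8 122.7] yaw -1.401 z 277.4
t 13.78 pos [ 555.9 -279.5  253.4] rot [-3.1407e+00  9.0000e-04  1.6580e-01] q [-0.57  0.53  1.61  0.    1.01  0.83] f [-0.2  0.4 -1.3] m [-0.06  0.14 -0.02] op 0.145
linear [ 1.030e+02 -3.513e+02 -3.000e-01] turn 0.016
```

View pics/w5.png

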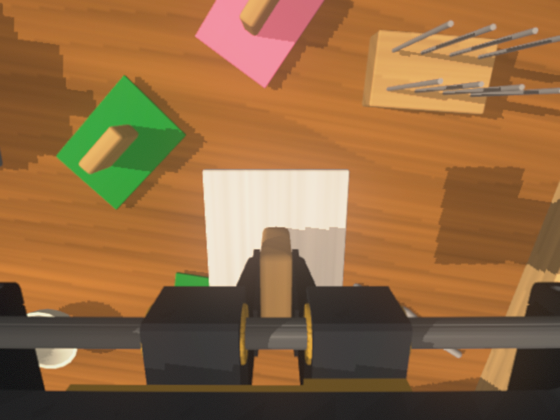

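Lid is held with its centre within 0.5 mm of the TCP and its yaw equal to the tool's. I'll stop 90 mm short of the tin on its −x side so the wrist camera can see the tin past the lid.

```bash
python3 go.py 510 69.6 254 0.148
```

```text
t 13.78 pos [ 555.9 -279.5  253.4] rot [-3.1407e+00  9.0000e-04  1.6580e-01] q [-0.57  0.53  1.61  0.    1.01  0.83] f [-0.2  0.4 -1.3] m [-0.06  0.14 -0.02] op 0.145
linear [ 1.240e+01 -3.519e+02 -3.000e-01] turn 0.018
```

Call:
play_rows:
  targets:
    - {"linear": [0, -8, 0], "turn": 0}
    - {"linear": [1, -25, 0], "turn": 0.001}
    - {"linear": [2, -50, 0], "turn": 0.002}
    - {"linear": [3, -78, 0], "turn": 0.004}
    - {"linear": [4, -106, 0], "turn": 0.006}
    - {"linear": [5, -134, 0], "turn": 0.008}
    - {"linear": [6, -162, 0], "turn": 0.009}
    - {"linear": [7, -190, 0], "turn": 0.01}
    - {"linear": [8, -218, 0], "turn": 0.012}
    - {"linear": [9, -246, 0], "turn": 0.014}
    - {"linear": [10, -274, 0], "turn": 0.015}
    - {"linear": [11, -302, 0], "turn": 0.016}
    - {"linear": [12, -327, 0], "turn": 0.017}
    - {"linear": [12.4, -343, 0], "turn": 0.018}
    - {"linear": [12.4, -350, 0], "turn": 0.018}
    - {"linear": [12.4, -352, 0], "turn": 0.018}
    - {"linear": [12.4, -352, 0], "turn": 0.018}
    - {"linear": [12.4, -352, 0], "turn": 0.018}

```text
t: 16.02
eef_pos: [510.3, 69.1, 254.2]
tcp_rot: [-3.142, -0.0, 0.147]
ft_force: [0.7, -0.1, -0.4]
opening: 0.145
```

```bash
python3 - <<'E'
from m import *
s=env.state(); print(s['eef_pos'],s['tcp_rot'])
im,d,p=snap('wrist','w6'); W=world(p,d)
rect(W,box(W,480,720,0,170,94,101),'rim'); rect(W,box(W,480,720,0,170,45,51),'pan')
rect(W,box(W,480,720,90,170,104,120),'clipL');rect(W,box(W,480,720,0,70,104,120),'clipR')
m=box(W,480,720,0,170,160,180); rect(W,m,'plate')
P=W[m]; P=P[np.abs(P[:,2]-np.median(P[:,2]))<4]; A=np.c_[P[:,:2]-P[:,:2].mean(0),np.ones(len(P))]; print(np.linalg.lstsq(A,P[:,2],rcond=None)[0])
E
python3 go.py 599 83 254 0.148
```

```text
[510.31326547  69.09250617 254.17982564] [-3.14154626e+00 -5.97691174e-06  1.47040812e-01]
rim 3548 ctr [599.7  83. ] size [100.2  70.7] yaw 0.149 z 98.0
pan 6490 ctr [602.7  83.4] size [123.2 120.7] yaw 0.146 z 48.0
clipL 571 ctr [593.9 120.4] size [24.3  7.8] yaw 0.15 z 111.5
clipR 568 ctr [605.1  45.5] size [24.2  7.9] yaw 0.141 z 111.6
plate 13593 ctr [529.7  71.5] size [65.3 74.3] yaw -1.421 z 170.1
[-8.68084687e-04 -3.27999568e-04  1.70061031e+02]
t 16.07 pos [510.3  69.1 254.2] rot [-3.1415  0.      0.147 ] q [0.01 0.38 1.87 0.   0.89 1.43] f [ 0.6  0.3 -0.9] m [-0.09  0.12 -0.02] op 0.145
linear [89.8 -0.7  0.2] turn -0.001
```

View pics/w6.png

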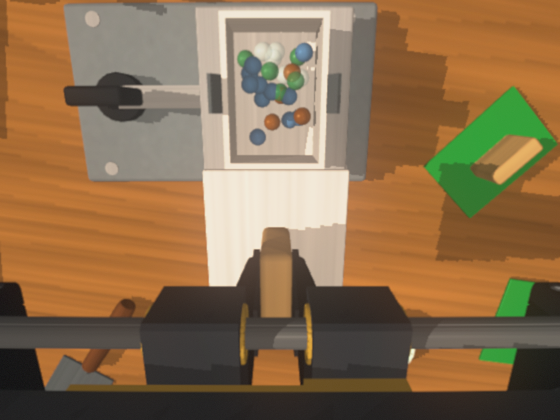

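Tin centre is (599.7, 83.0) with yaw 0.148, and the lid is level (tilt under 0.001) and 94.1 mm below the TCP. I'll go over the tin and descend to just above the clips.

Call:
play_rows:
  targets:
    - {"linear": [6, 0, 0], "turn": 0}
    - {"linear": [18, 0, 0], "turn": -0.001}
    - {"linear": [35, -0.4, 0], "turn": -0.001}
    - {"linear": [55, -0.6, 0], "turn": -0.001}
    - {"linear": [72, -0.8, 0], "turn": -0.001}
    - {"linear": [84, -0.9, 0], "turn": -0.001}
    - {"linear": [89, -0.9, 0], "turn": -0.001}
    - {"linear": [90.3, -0.9, 3], "turn": -0.001}
    - {"linear": [90.3, -0.9, 12], "turn": -0.001}
    - {"linear": [90.3, -0.9, 24], "turn": -0.001}
    - {"linear": [90.3, -0.9, 36], "turn": -0.001}
    - {"linear": [90.3, -0.9, 44], "turn": -0.001}
    - {"linear": [90.3, -0.9, 48], "turn": -0.001}
    - {"linear": [90.3, -0.9, 48], "turn": -0.001}
    - {"linear": [90.3, -0.9, 48], "turn": -0.001}

```text
t: 17.95
eef_pos: [599.5, 83.8, 206.5]
tcp_rot: [-3.142, -0.001, 0.149]
ft_force: [-0.0, -0.4, -0.4]
opening: 0.147
```

```bash
python3 go.py 599.5 83.4 200 0.148
python3 - <<'E'
from m import *
im,d,p=snap('scene','s7'); cv2.imwrite('pics/c7.png',cv2.resize(im[190:320,220:370],None,fx=4,fy=4,interpolation=cv2.INTER_CUBIC)[:,:,::-1])
E
```

```text
t 17.95 pos [599.5  83.8 206.5] rot [-3.1416e+00 -6.0000e-04  1.4890e-01] q [0.03 0.56 1.7  0.   0.88 1.45] f [-0.  -0.4 -0.4] m [-0.03  0.19  0.04] op 0.147
linear [-0.1  0.4  6.5] turn 0.001
```

View pics/c7.png

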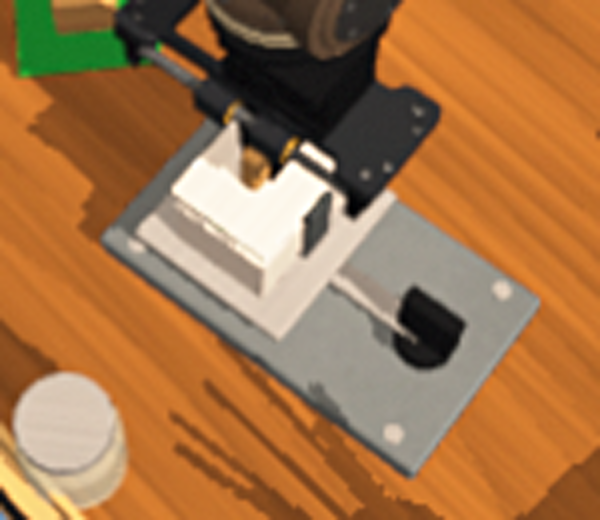

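Call:
play_rows:
  targets:
    - {"linear": [0, 0.4, 2], "turn": 0}
    - {"linear": [0, 0.4, 4], "turn": 0}
    - {"linear": [0, 0.4, 6], "turn": 0}
    - {"linear": [0, 0.4, 7], "turn": 0}
    - {"linear": [0, 0.4, 8], "turn": 0}
    - {"linear": [0, 0.4, 9], "turn": 0}
    - {"linear": [0, 0.4, 10], "turn": 0}
    - {"linear": [0, 0.4, 10], "turn": 0}

```text
t: 19.0
eef_pos: [599.6, 83.4, 196.5]
tcp_rot: [-3.142, -0.0, 0.149]
ft_force: [-0.8, 0.5, 3.3]
opening: 0.147
```

```bash
python3 go.py 599.5 83.4 186 0.148
```

```text
t 19.0 pos [599.6  83.4 196.5] rot [-3.1416e+00 -5.0000e-04  1.4880e-01] q [0.03 0.57 1.71 0.   0.86 1.45] f [-0.8  0.5  3.3] m [-0.08  0.31 -0.  ] op 0.147
linear [-0.1 -0.  10.5] turn 0.001
```

Call:
play_rows:
  targets:
    - {"linear": [0, 0, 1], "turn": 0}
    - {"linear": [0, 0, 2], "turn": 0}
    - {"linear": [0, 0, 3], "turn": 0}
    - {"linear": [0, 0, 4], "turn": 0}
    - {"linear": [0, 0, 4], "turn": 0}

```text
t: 19.62
eef_pos: [600.0, 83.4, 193.2]
tcp_rot: [3.141, -0.002, 0.149]
ft_force: [-0.7, -0.0, 9.0]
opening: 0.148
```

Call:
play_rows:
  targets:
    - {"linear": [0, 0, 1], "turn": 0}
    - {"linear": [0, 0, 2], "turn": 0}
    - {"linear": [0, 0, 2], "turn": 0}

```text
t: 20.0
eef_pos: [600.1, 83.4, 191.4]
tcp_rot: [3.141, -0.003, 0.149]
ft_force: [-0.6, -0.1, 10.7]
opening: 0.148
```

Call:
play_rows:
  targets:
    - {"linear": [0, 0, 1], "turn": 0}
    - {"linear": [0, 0, 2], "turn": 0}
    - {"linear": [0, 0, 2], "turn": 0}

```text
t: 20.38
eef_pos: [599.9, 83.4, 188.2]
tcp_rot: [-3.142, -0.001, 0.149]
ft_force: [3.0, 0.2, 0.6]
opening: 0.145
```

The force rose to about 11 N and then dropped suddenly, so the clips have passed. I'll press on to the rim.

Call:
play_rows:
  targets:
    - {"linear": [0, 0, 1], "turn": 0}
    - {"linear": [0, 0, 2], "turn": 0}
    - {"linear": [0, 0, 2], "turn": 0}
    - {"linear": [0, 0, 2], "turn": 0}

```text
t: 20.88
eef_pos: [599.1, 83.4, 185.8]
tcp_rot: [-3.141, 0.001, 0.149]
ft_force: [0.3, 0.0, -1.1]
opening: 0.143
```

Call:
play_rows:
  targets:
    - {"linear": [0, 0, 0.7], "turn": 0}
    - {"linear": [0, 0, 1.3], "turn": 0}
    - {"linear": [0, 0, 1.3], "turn": 0}

```text
t: 21.25
eef_pos: [599.4, 83.4, 184.9]
tcp_rot: [-3.142, 0.0, 0.149]
ft_force: [0.5, 0.5, 0.1]
opening: 0.146
```

```bash
python3 go.py 599.5 83.4 184 0.148
```

```text
t 21.25 pos [599.4  83.4 184.9] rot [-3.1415e+00  2.0000e-04  1.4880e-01] q [0.03 0.59 1.72 0.   0.84 1.45] f [0.5 0.5 0.1] m [-0.08  0.17  0.01] op 0.146
linear [ 0.1 -0.   0.9] turn 0.001
```

Call:
play_rows:
  targets:
    - {"linear": [0, 0, 0.5], "turn": 0}
    - {"linear": [0, 0, 1], "turn": 0}
    - {"linear": [0, 0, 1], "turn": 0}

```text
t: 21.62
eef_pos: [599.5, 83.4, 184.3]
tcp_rot: [-3.142, -0.0, 0.149]
ft_force: [-1.3, -0.9, 4.5]
opening: 0.145
```

Call:
play_rows:
  targets:
    - {"linear": [0, 0, 0.5], "turn": 0}
    - {"linear": [0, 0, 0.8], "turn": 0}
    - {"linear": [0, 0, 0.8], "turn": 0}
    - {"linear": [0, 0, 0.8], "turn": 0}

```text
t: 22.12
eef_pos: [599.4, 83.4, 183.9]
tcp_rot: [3.142, -0.001, 0.149]
ft_force: [-3.2, -1.1, 9.6]
opening: 0.146
```

Call:
play_rows:
  targets:
    - {"linear": [0, 0, 0.2], "turn": 0}
    - {"linear": [0, 0, 0.2], "turn": 0}
    - {"linear": [0, 0, 0.2], "turn": 0}
    - {"linear": [0, 0, 0.2], "turn": 0}

```text
t: 22.62
eef_pos: [599.5, 83.3, 183.9]
tcp_rot: [3.142, -0.001, 0.149]
ft_force: [-3.6, -0.7, 11.3]
opening: 0.147
```

```bash
python3 go.py 599.5 83.4 184 0.148
python3 - <<'E'
from m import *
im,d,p=snap('wrist','w8'); W=world(p,d)
m=box(W,480,720,0,170,94,106); rect(W,m,'plate')
P=W[m]; P=P[np.abs(P[:,2]-np.median(P[:,2]))<2]; A=np.c_[P[:,:2]-P[:,:2].mean(0),np.ones(len(P))]; print(np.linalg.lstsq(A,P[:,2],rcond=None)[0])
rect(W,box(W,480,720,0,170,42,51),'pan')
rect(W,box(W,480,720,90,170,108,120),'clipL');rect(W,box(W,480,720,0,70,108,120),'clipR')
rect(W,box(W,480,720,170,260,70,90),'knob')
im,d,p=snap('scene','s8'); cv2.imwrite('pics/c8.png',cv2.resize(im[190:320,220:370],None,fx=4,fy=4,interpolation=cv2.INTER_CUBIC)[:,:,::-1])
W=world(p,d); rect(W,box(W,480,720,170,260,70,90),'knob')
E
python3 go.py 599.5 83.4 184 0.148
```

```text
t 22.62 pos [599.5  83.3 183.9] rot [ 3.1415e+00 -7.0000e-04  1.4880e-01] q [0.03 0.59 1.72 0.   0.84 1.45] f [-3.6 -0.7 11.3] m [-0.11  0.96  0.01] op 0.147
linear [ 0.  -0.  -0.1] turn 0.001
plate 13646 ctr [618.9  85.9] size [65.1 82.9] yaw -1.42 z 99.8
[-5.52987766e-04  8.24070423e-05  9.97575339e+01]
pan 7889 ctr [610.9  84.6] size [106.5 120.6] yaw -1.421 z 45.7
clipL 370 ctr [596.  121.7] size [19.8  5.9] yaw 0.152 z 110.9
clipR 368 ctr [607.8  44.9] size [19.6  5.7] yaw 0.15 z 111.0
knob 1959 ctr [580.9 210.9] size [13.8 42.9] yaw -1.422 z 81.4
knob 105 ctr [580.3 211. ] size [14.5 41.1] yaw -1.414 z 80.8
t 22.73 pos [599.5  83.4 183.9] rot [ 3.1415e+00 -7.0000e-04  1.4880e-01] q [0.03 0.59 1.72 0.   0.84 1.45] f [-4.  -0.7 11.3] m [-0.12  0.96  0.02] op 0.148
linear [ 0.  -0.  -0.1] turn 0.001
```

View pics/w8.png

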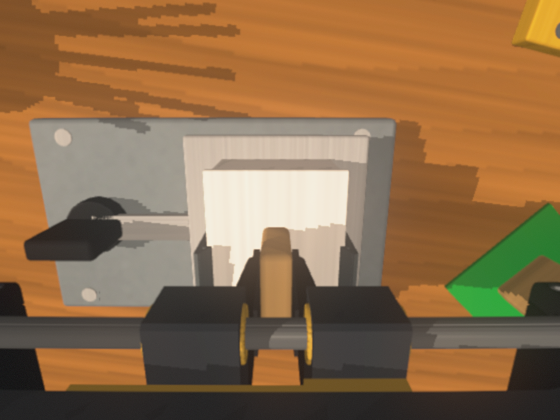

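View pics/c8.png

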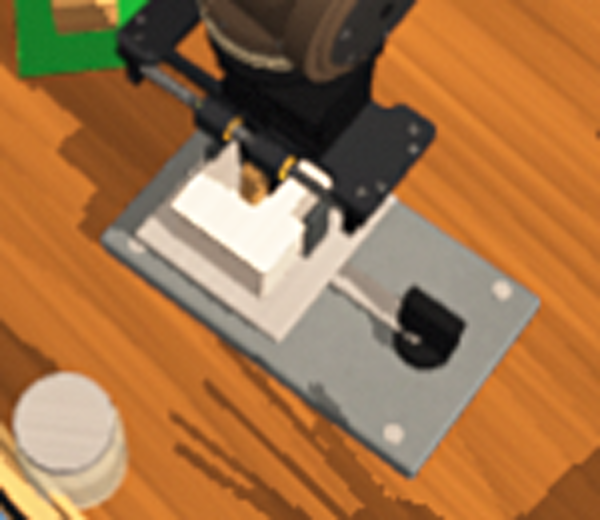

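Plate top is at 99.8 mm and pan top at 45.7 mm, which puts the lid origin about 44 mm above the tin's. The lid is level, the clips' outer edges are at about ±41.6 mm (±41.8 before), and the push is about 11 N. Handing in.

```bash
python3 -c "
from cell import env
print(env.job_done()); s=env.state(); print(s['t'],s['ft_force'],s['eef_pos'])"
```

```text
the job is handed in; nothing more can be done
None
the job is handed in; nothing more can be done
```

I locked the pan first by turning the arrest knob clockwise to its stop. Then I picked up the pale aluminium lid, centred it over the tin and pressed it home. The job was handed in at about 22.7 s with the arm still gripping and pressing; no verdict is reported.

My last checks before handing in all agreed:
- **Knob:** the bar's yaw was −1.42 rad, which is the locked direction (about 1.4 rad of turn), and it had not moved after the press.
- **Snap:** the push rose to about 11 N and then fell suddenly as the clips passed.
- **Lid seating:** the lid origin sits about 44 mm above the tin's. It is centred to about 1 mm, yaw matches within 0.005 rad, and tilt is under 0.001 rad.
- **Clips:** their outer edges are back within about 0.3 mm of rest. This is the weakest check, because I cut the two depth readings at different heights.
- **Pan:** it sank about 2 mm onto the tongue, well under the 8 mm limit.
- **Press:** the final downward push read about 11 N, with a sideways force of about 4 N that I left.

I saw no sign of touching a bystander, but did not measure their positions again at the end.

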